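# Tip the brass angle onto the drawing

### The job

Three metal angles stand on their short feet along the near edge of the drawing on the board. Tip the brass one over its corner, away from its foot, so that its long leg lies flat on the drawing as a weight, still square to the drawing's edge, and its foot points straight up; its corner stays down on the board, where it is now. Leave the aluminium and the blue angle standing where they are.

Things in the scene. Friction and masses are not known exactly. Their poses are not given: they have to be found in the camera images.
- brass_angle: Bare brass L, 0.4-0.75 kg: upright long leg 110 mm, foot 60 mm (outside lengths), 50 mm wide, 8 mm thick, standing on its foot. Origin: middle of the outer corner edge, on the board top. +x along the foot's underside, +z up the long leg's outer face, y along the corner edge. About 1 N near the top tips it; past 20 degrees of lean it drops over by itself, harmlessly. Tipped: x up, z level.
- alu_angle: Bare silvery aluminium L-shaped angle of flat bar, same size and stance as the brass one (long leg 110 mm upright, foot 60 mm, 50 mm wide, 8 mm thick, same origin and axes). A bystander: it stays standing where it is.
- blue_angle: Blue-painted steel L-shaped angle of flat bar, same size and stance as the brass one (long leg 110 mm upright, foot 60 mm, 50 mm wide, 8 mm thick, same origin and axes). A bystander: it stays standing where it is.
- board: Fixed plywood board, 300 (x) by 460 (y) by 12 mm, origin under its centre. A paper-thin white drawing, 185 by 420 mm, is stuck on top, near edge along y at x = -48 mm. The angles' corners are at about x = -60, y = -145, 0, 145 mm, in any order, feet to -x; their long legs tip towards +x. Tape roll and glass offcut on the far part are out of their reach.

How it is judged:
By the outcome, as a careful person would: the job done as asked, in the order asked, and still so for the second after the job is handed in, with the robot touching nothing.
It also fails if it takes over 29 s, if anything falls off the work surface, if the arm or the gripper's body presses on something with over 40 N, if the wrist force passes 120 N, or if a joint passes its speed limit or range.

### The arm

A 7-joint arm with a two-finger parallel gripper is mounted at the origin on the work surface. World frame = base frame: x ahead of the robot, y to its left, z up, the work surface at z = 0. Lengths are in m, angles in degrees, forces in N, time in s.
With the tool pointing down it reaches from about 0.425 to 0.875 m from the base axis. Payload 8.4 kg.
Tool frame: the origin (TCP) lies midway between the tips of the shut fingers; the grasp point (between the pads) lies arm.tcp_to_grasp behind it (arm.tcp_to_grasp is the distance from the TCP to the grasp point, in m); z points along the fingers, y is the line along which they close (so a half turn about z gives the same grasp; the last joint's range is limited). The gripper opens to 87 mm and grips with 3 to 60 N. Pads are 19 mm wide; open, the fingers measure 117 mm over their backs; the gripper's body (75 mm by 190 mm) begins 51 mm behind the grasp point.
Start: joints at [-69.912, 19.091, 2.286, 83.961, -0.768, 76.965, -3.352], TCP at [0.283, 0.585, 0.188] pointing down, gripper open.
Joint ranges: [-147.57, 147.57], [-21.85, 119.76], [-74.77, 79.35], [14.55, 137.4], [-85.83, 265.84], [4.83, 119.75], [-152.11, 152.11]. Speed limits (degrees/s): [127.2, 127.2, 159.86, 159.86, 180, 180, 180].

### API

Orientations are given as a 3x3 rotation matrix whose columns are the frame's x, y, z axes.
In Python, from workcell import get_state, cams, ticket, arm gives the robot as it stands. The module is installed in compiled form; this text tells all that it offers.
- The arm moves only by the shell command python3 -m handwheel 'ROWS' [FORCE]. ROWS is JSON, a list of rows, each a list of 3 entries, a list of its own where there are three numbers: the turn, a rotation vector about the world's x, y, z normalised to -1 to 1, where 1 is 90 degrees, then the shift along the world's x, y, z normalised to -1 to 1, where 1 is 0.2 m, then the gripper's target within -1 to 1 (shut at 1, half-way at 0, fully open at -1). In form: [[[rx, ry, rz], [x, y, z], claw], ...]. A call has 1 to 20 rows; each row is the pose to reach, as a shift and turn from the pose commanded when the call began; what a row does not reach only later rows make up. A row lasts 1/8 s, in which the tool goes at most 62.5 mm and 10.7 degrees, less where a joint would pass 70% of its speed; a pose out of reach is approached as far as the arm can. A call with a number of a shift or a turn outside -1 to 1 is refused whole. A call with a gripper value outside its range is refused whole. The fingers move at their own pace and stop on an object; FORCE is the grip in N (left out, the last holds). Time passes only in rows, so rows that repeat a pose let the fingers close. It gives the time, the measured TCP pose, the force, the opening and the grip force at its end, in the units of the state.
- get_state(): the state, without advancing time (a new reading comes with each control period).
- cams.read_camera(name): name is "side" or "top" or "wrist"; returns a dict with "frame" (400x640x3 uint8, blue, green, red), "vfov" (degrees; the focal length in pixels is half the picture's height over the tangent of half this angle, whatever the lens; pixels are square), "cx", "cy" (the principal point, pixels), "k1" (the pictures are not rectified: a ray, as slopes to the right and down, at radius r is drawn at 1 + k1 r^2 times it, then the intrinsics apply), "view" (4x4, takes a point from world to camera coordinates). Camera axes: x right, y up, looking along -z (the intrinsics and any distortion apply to the point x, -y, -z); pixel columns grow to the right and rows downward; lengths in m; the calibration is good to about 2 mm. A picture is of the moment at which its call begins. There is no depth.
- ticket.hand_in(): hands the job in; it is judged then, once.
The state is a dict: "time": time; "qpos": joint angles; "joint_velocities": joint speeds; "joint_torque": joint torques, N m; "position": TCP position; "tcp_rot": TCP orientation; "ft_force": force on the tool from outside, world axes, zero at the start; "wrist_torque": the same for the moment, N m; "width": finger opening in m; "gripper_force": force on a finger pad.
Only numpy, scipy, OpenCV 4.12 (cv2) and the standard library are available. Lean on these libraries where they do the work, as an engineer would, in place of code of your own. Each camera call takes 0.05 s, during which the arm holds its last target. There are 200 camera calls.

## Working session

There is one attempt and no reset: what is moved stays moved. The work goes in short steps, Python scripts to look and compute and a shell command to move; the robot and the scene stay as the last step left them, time stands still between calls to the robot, and variables do not carry over. Pictures are saved under pics/ and viewed, at most 10 in all, crops included, and the job is handed in when it is done.

```bash
mkdir -p pics
cat > h.py <<'E'
import numpy as np,cv2
from workcell import get_state,cams,ticket,arm
def shot(n,f):
    c=cams.read_camera(n); cv2.imwrite('pics/'+f,c['frame']); return c
def K(c):
    f=200/np.tan(np.radians(c['vfov']/2)); return np.array([[f,0,c['cx']],[0,f,c['cy']],[0,0,1.]]),np.array([c['k1'],0,0,0,0.])
def ray(c,uv):
    k,d=K(c); p=cv2.undistortPoints(np.array([[uv]],float),k,d)[0,0]
    V=np.array(c['view']); R=V[:3,:3]; o=-R.T@V[:3,3]; return o,R.T@np.array([p[0],-p[1],-1])
def onz(c,uv,z):
    o,d=ray(c,uv); return o+d*(z-o[2])/d[2]
def proj(c,P):
    k,d=K(c); V=np.array(c['view']); p=V[:3,:3]@np.array(P)+V[:3,3]
    return cv2.projectPoints(np.array([[p[0],-p[1],-p[2]]]),np.zeros(3),np.zeros(3),k,d)[0][0,0]
E
python3 - <<'E'
from h import *
import pickle
d={n:shot(n,n+'0.png') for n in('top','side')}
pickle.dump(d,open('d0.pkl','wb'))
s=get_state();print(s['time'],s['position'],s['tcp_rot'],s['ft_force'],s['width'],arm.tcp_to_grasp)
for n in d:print(n,d[n]['vfov'],ray(d[n],(320,200)))
E
```

```text
0.1 [0.28243474 0.58487866 0.18683766] [[-9.00529259e-01  4.34795068e-01 -5.50544408e-04]
 [ 4.34795400e-01  9.00528154e-01 -1.41593721e-03]
 [-1.19861774e-04 -1.51446706e-03 -9.99998846e-01]] [ 0.28490235 -0.3143102  -0.01664317] 0.08729543982875855 0.0187
top 45.65266320138943 (array([0.40375666, 0.01357068, 0.91506551]), array([ 0.17614418,  0.0354454 , -0.98381669]))
side 57.76815824662274 (array([ 0.34912958, -0.35517244,  0.53477276]), array([ 0.29418567,  0.5596724 , -0.77482684]))
```

View pics/top0.png

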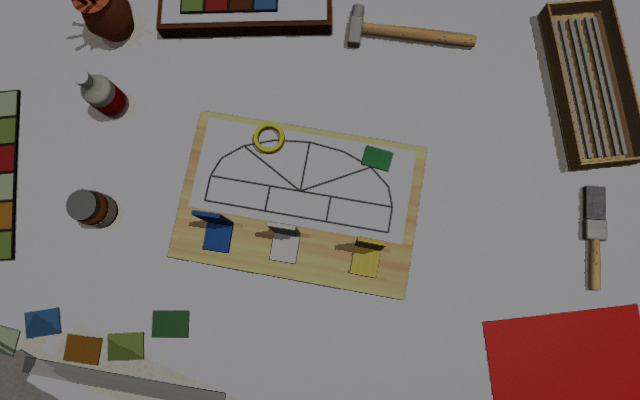

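View pics/side0.png

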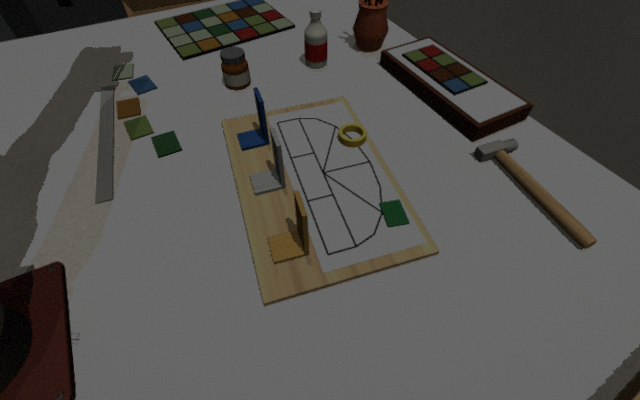

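The top view shows blue at about (217,233), aluminium at (285,245) and brass at (366,258). The board corners are near (203,113), (427,150), (405,297) and (169,257), and the feet point down in the image. The side view confirms all three angles are standing, with brass nearest the camera at (292,235).

Run:
```python
from h import *
import pickle
d=pickle.load(open('d0.pkl','rb'));c=d['top']
P=[onz(c,u,.012)[:2] for u in [(203,113),(427,150),(405,297),(169,257)]]
print('board',np.round(P,4),[round(float(np.linalg.norm(P[i]-P[i-1])),4) for i in range(4)])
yb=(P[0]-P[1]+P[3]-P[2]);yb/=np.linalg.norm(yb);print('board yaw',np.degrees(np.arctan2(-yb[0],yb[1])))
for n,cc in d.items():
    hsv=cv2.cvtColor(cc['frame'],cv2.COLOR_BGR2HSV); print(n,hsv[262,366] if n=='top' else hsv[248,288], hsv[280,366])
    m=cv2.inRange(hsv,(18,140,40),(35,255,255))
    N,l,s,ce=cv2.connectedComponentsWithStats(m)
    for i in range(1,N):
        if s[i,4]>60:
            q=cv2.minAreaRect(cv2.findContours((l==i).astype(np.uint8),0,2)[0][0]);print(s[i],cv2.boxPoints(q).round(1).tolist())
im=c['frame'];cv2.imwrite('pics/a.png',cv2.convertScaleAbs(cv2.resize(im[225:290,330:410],None,fx=8,fy=8,interpolation=2)[:520],alpha=1.6))
```

```text
board [[ 0.7454  0.2827]
 [ 0.6638 -0.1638]
 [ 0.3807 -0.1126]
 [ 0.4559  0.3366]] [0.2945, 0.4538, 0.2877, 0.4554]
board yaw -9.929081837256188
top [ 26 143 139] [ 24  86 140]
[254 123  30  31 378] [[254.0, 123.0], [283.0, 123.0], [283.0, 153.0], [254.0, 153.0]]
[  0 202  13  28 224] [[-0.0, 202.0], [12.0, 202.0], [12.0, 229.0], [0.0, 229.0]]
[356 238  30   9 116] [[356.0, 241.0], [356.8999938964844, 236.60000610351562], [385.29998779296875, 242.3000030517578], [384.5, 246.6999969482422]]
[353 246  27  30 314] [[349.20001220703125, 272.6000061035156], [354.29998779296875, 245.3000030517578], [379.0, 249.89999389648438], [373.8999938964844, 277.20001220703125]]
[ 64 335  38  30 640] [[63.0, 359.6000061035156], [66.4000015258789, 333.70001220703125], [101.4000015258789, 338.29998779296875], [97.9000015258789, 364.29998779296875]]
side [ 20 151  98] [ 90   2 103]
[218  11  20  11  94] [[217.6999969482422, 14.800000190734863], [235.1999969482422, 9.800000190734863], [237.6999969482422, 18.399999618530273], [220.10000610351562, 23.399999618530273]]
[196  38  23  13  99] [[195.89999389648438, 41.599998474121094], [216.6999969482422, 37.0], [218.8000030517578, 46.70000076293945], [198.10000610351562, 51.29999923706055]]
[117  98  23  20 161] [[115.5999984741211, 102.30000305175781], [137.0, 97.5999984741211], [140.60000610351562, 113.5], [119.19999694824219, 118.30000305175781]]
[339 124  27  23 363] [[339.0, 124.0], [365.0, 124.0], [365.0, 146.0], [339.0, 146.0]]
[ 268  191   41   73 1091] [[258.20001220703125, 200.6999969482422], [299.79998779296875, 190.3000030517578], [315.5, 252.89999389648438], [273.79998779296875, 263.29998779296875]]
```

View pics/a.png

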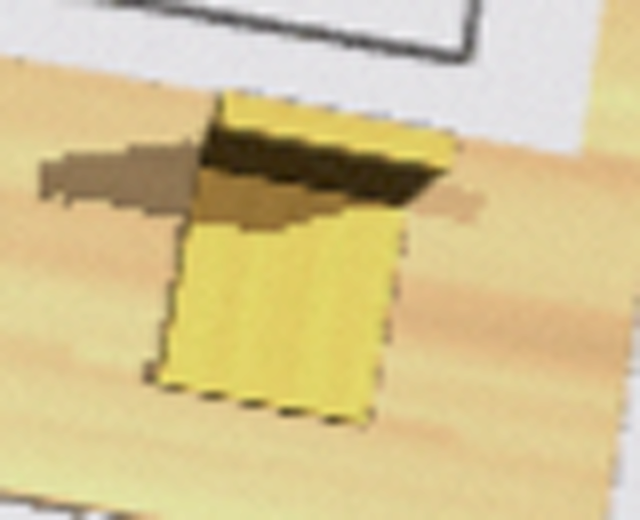

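The crop shows the leg's top face at about (358.1,236.5), (387.1,241.5), (385.6,246) and (356.2,241) px. The foot end runs from (350,272.5) to (376,277.5).

Run:
```python
from h import *
import pickle
c=pickle.load(open('d0.pkl','rb'))['top']
T=np.array([onz(c,u,.122)[:2] for u in [(358.1,236.5),(387.1,241.5),(385.6,246),(356.2,241)]])
F=np.array([onz(c,u,.018)[:2] for u in [(350,272.5),(376,277.5)]])
print(T.round(4),F.round(4))
yaw=lambda a,b:np.degrees(np.arctan2(-(a-b)[0],(a-b)[1]))
print('len',np.linalg.norm(T[0]-T[1]),np.linalg.norm(T[2]-T[3]),'yaws',yaw(T[0],T[1]),yaw(T[3],T[2]),yaw(*F))
# board expected corner
P=np.array([onz(c,u,.012)[:2] for u in [(203,113),(427,150),(405,297),(169,257)]]);b=P.mean(0)
a=np.radians(-10);R=np.array([[np.cos(a),-np.sin(a)],[np.sin(a),np.cos(a)]])
print('T mean',T.mean(0),'in board',(T.mean(0)-b)@R,'F',(F.mean(0)-b)@R)
# standoff target: front of fingers 15mm + half 10mm behind inner face (top centre-4mm)
p=T.mean(0)+R@[-.004-.03,0]; s=get_state();pos=s['position']
print('target',p,'shift',(np.r_[p,.098]-pos)/.2, 'pushdir',R[:,0])
t=s['tcp_rot'];print('tool y heading',np.degrees(np.arctan2(t[1,1],t[0,1])),'want',80)
```

```text
[[ 0.4834 -0.0216]
 [ 0.4748 -0.0698]
 [ 0.4673 -0.0672]
 [ 0.4759 -0.0184]] [[ 0.4263 -0.0103]
 [ 0.4169 -0.0587]]
len 0.04897704503633167 0.04956637678668879 yaws -10.100822332238685 -9.944237567818316 -11.005049702374386
T mean [ 0.47532801 -0.04424286] in board [-0.06226744 -0.14295345] F [-0.11685228 -0.14265126]
target [ 0.44184454 -0.03833882] shift [ 0.79704902 -3.11608742 -0.4441883 ] pushdir [ 0.98480775 -0.17364818]
tool y heading 64.2277138286392 want 80
```

```bash
python3 -m handwheel '[[[0,0,0.1],[0.3,-0.3,0],1],[[0,0,0.175],[0.6,-0.6,0],1],[[0,0,0.175],[0.9,-1,0],1],[[0,0,0.175],[0.9,-1,0],1],[[0,0,0.175],[0.9,-1,0],1]]' 10
python3 -m handwheel '[[[0,0,0],[0,-0.3,0],1],[[0,0,0],[0,-0.6,0],1],[[0,0,0],[0,-0.9,0],1],[[0,0,0],[0,-1,0],1],[[0,0,0],[0,-1,0],1]]'
python3 -m handwheel '[[[0,0,0],[0,-0.3,0],1],[[0,0,0],[0,-0.6,0],1],[[0,0,0],[-0.1,-0.9,0],1],[[0,0,0],[-0.1,-1,0],1],[[0,0,0],[-0.1,-1,0],1],[[0,0,0],[-0.1,-1,0],1]]'
```

```text
time: 0.72
position: [0.4658, 0.3807, 0.1876]
tcp_rot: [[-0.984, 0.18, 0.001], [0.18, 0.984, -0.002], [-0.001, -0.001, -1.0]]
ft_force: [-0.5, 1.0, -0.6]
width: 0.0446
gripper_force: 0.0
time: 1.35
position: [0.4626, 0.1852, 0.1878]
tcp_rot: [[-0.985, 0.175, 0.0], [0.175, 0.985, 0.001], [-0.0, 0.001, -1.0]]
ft_force: [-0.5, 0.5, 0.2]
width: 0.0018
gripper_force: 0.0
time: 2.1
position: [0.4431, -0.0123, 0.1876]
tcp_rot: [[-0.985, 0.171, -0.0], [0.171, 0.985, -0.0], [0.0, -0.0, -1.0]]
ft_force: [0.1, 0.4, -0.9]
width: 0.0005
gripper_force: 0.0
```

```bash
python3 -m handwheel '[[[0,0,0],[-0.01,-0.125,0],1],[[0,0,0],[-0.01,-0.125,-0.2],1],[[0,0,0],[-0.01,-0.125,-0.4],1],[[0,0,0],[-0.01,-0.125,-0.45],1],[[0,0,0],[-0.01,-0.125,-0.45],1],[[0,0,0],[-0.01,-0.125,-0.45],1]]'
python3 - <<'E'
from h import *
c=shot('side','s1.png');cv2.imwrite('pics/s1c.png',cv2.resize(c['frame'][80:300,180:440],None,fx=2.5,fy=2.5,interpolation=2))
E
```

```text
time: 2.85
position: [0.4418, -0.0392, 0.0991]
tcp_rot: [[-0.985, 0.173, 0.002], [0.173, 0.985, 0.0], [-0.002, 0.001, -1.0]]
ft_force: [-0.3, 1.1, 0.8]
width: 0.0005
gripper_force: 0.0
```

View pics/s1c.png

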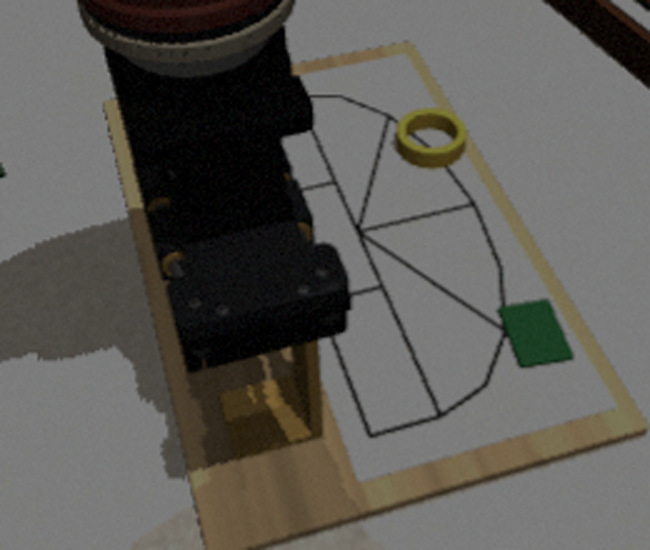

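The gripper hides brass's upper half, but its foot and lower leg at about (270,400) in the crop are still standing and untouched. I'll push slowly now.

```bash
python3 -m handwheel '[[[0,0,0],[0.025,-0.004,0],1],[[0,0,0],[0.05,-0.009,0],1],[[0,0,0],[0.07,-0.012,0],1],[[0,0,0],[0.09,-0.016,0],1],[[0,0,0],[0.11,-0.019,0],1],[[0,0,0],[0.13,-0.023,0],1],[[0,0,0],[0.15,-0.026,0],1],[[0,0,0],[0.17,-0.03,0],1]]'
python3 - <<'E'
from h import *
c=shot('side','s2.png');cv2.imwrite('pics/s2c.png',cv2.resize(c['frame'][80:300,180:440],None,fx=2.5,fy=2.5,interpolation=2))
E
```

```text
time: 3.9
position: [0.4749, -0.0457, 0.0976]
tcp_rot: [[-0.985, 0.174, -0.0], [0.174, 0.985, -0.0], [0.0, -0.0, -1.0]]
ft_force: [0.2, 0.2, -0.1]
width: 0.0006
gripper_force: 0.0
```

View pics/s2c.png

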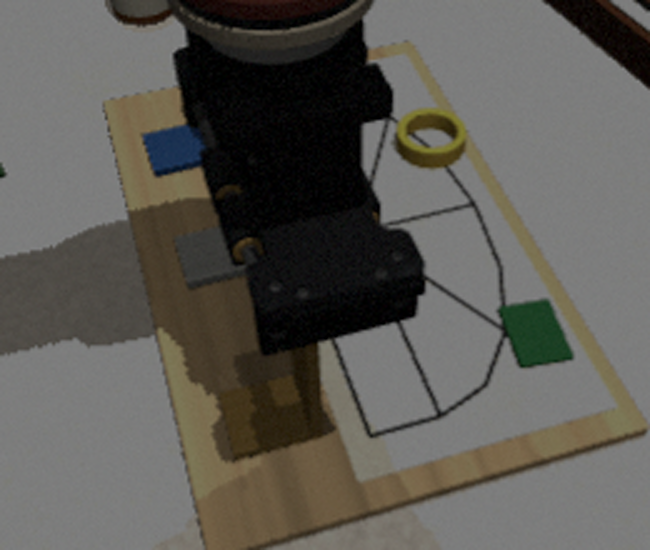

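The lower right corner of brass may have moved, from about (321,437) to (335,432) in the crop. I'll compare the frames before pushing further.

Run:
```python
from h import *
o=[]
for f in('side0','s1','s2'):
    im=cv2.imread(f'pics/{f}.png')[205:275,255:325]
    o.append(cv2.convertScaleAbs(cv2.resize(im,(266*2//2*1,266),interpolation=2),alpha=2.2 if f!='side0' else 1.5))
cv2.imwrite('pics/cmp.png',np.hstack(o))
```

```text
(no output)
```

View pics/cmp.png

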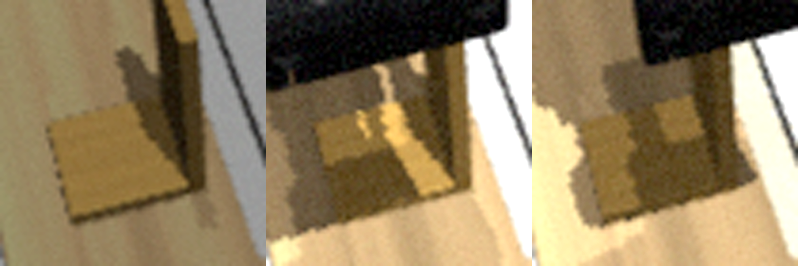

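Brass hasn't moved: its foot corners are unchanged at (70,220) and (203,187), and the dark patch is shadow. There's no contact yet, although the TCP should be at the leg. I'll check with the wrist camera and by projecting the TCP.

Run:
```python
from h import *
w=shot('wrist','w1.png');s=get_state();p=s['position'];print(p,s['ft_force'])
t=cams.read_camera('top');sd=cams.read_camera('side')
print('tcp px side',proj(sd,p),'top',proj(t,p),'wrist',proj(w,p))
a=w['frame'];b=t['frame'][190:310,300:430];b=cv2.resize(b,None,fx=3,fy=3)
cv2.imwrite('pics/w1c.png',cv2.convertScaleAbs(np.hstack([cv2.resize(a[:,80:],(400,286)),cv2.resize(b,(310,286))]),alpha=1.8))
```

```text
[ 0.47499294 -0.04578643  0.0976439 ] [ 0.59876465 -0.15433346 -0.0859399 ]
tcp px side [298.58534744 212.59962193] top [371.62371636 242.71874508] wrist [320.69045408 229.79645644]
```

View pics/w1c.png

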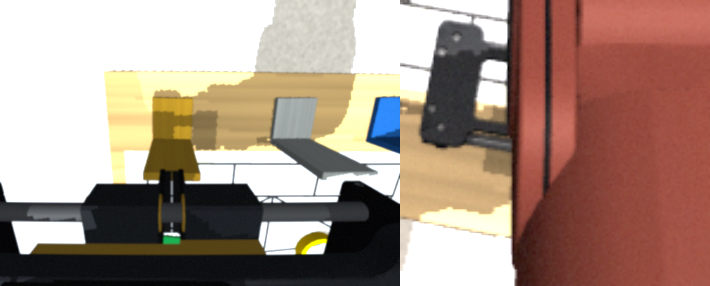

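In the wrist view, brass's foot is at (172,118) and its leg top at about (172,175). The closed fingertips are centred in front of the leg, on the foot side and about to touch it, so I'll keep pushing.

```bash
python3 -m handwheel '[[[0,0,0],[0.02,-0.0035,0],1],[[0,0,0],[0.04,-0.007,0],1],[[0,0,0],[0.06,-0.0105,0],1],[[0,0,0],[0.08,-0.014,0],1]]'
python3 - <<'E'
from h import *
w=shot('wrist','w2.png');c=shot('side','s3.png')
a=cv2.resize(w['frame'][120:320,200:480],(420,300));b=cv2.resize(c['frame'][180:280,240:360],(360,300))
cv2.imwrite('pics/c3.png',np.hstack([a,cv2.convertScaleAbs(b,alpha=2)]))
E
```

```text
time: 4.6
position: [0.4909, -0.0485, 0.0976]
tcp_rot: [[-0.985, 0.174, -0.0], [0.174, 0.985, -0.0], [-0.0, -0.0, -1.0]]
ft_force: [-0.6, 0.3, 0.2]
width: 0.0005
gripper_force: 0.0
```

View pics/c3.png

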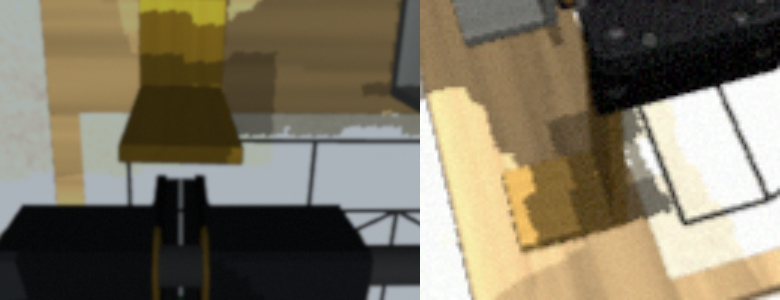

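Brass is still standing (side crop, foot corners at (505,170) and (525,250), unmoved). The wrist view shows the fingertips at about (180,178) beyond the leg's top edge, which spans (120–243, 150–160). They look to be past the leg or above it, so I'll measure that.

Run:
```python
from h import *
w=cams.read_camera('wrist');s=get_state();p=s['position']
V=np.array(w['view']);print('cam',-V[:3,:3].T@V[:3,3],'tcp',p,'px',proj(w,p))
for z in(.122,):
  for u in[(280,220),(362,219),(361,227),(280,227)]:print(u,onz(w,u,z))
e=np.array([.9848,-.1736,0])
for z in(.02,.122):
  for u in [(293,177),(350,177)]: print('corner line',z,onz(w,u,z))
hsv=cv2.cvtColor(w['frame'],cv2.COLOR_BGR2HSV)
for h in (0,.01,.02,.03,.05): print(h,proj(w,p+[0,0,h]), proj(w,p-e*.01+[0,0,h]))
# width test: height of leg top from apparent width 50mm
print(proj(w,[.4834,-.0216,.122]),proj(w,[.4748,-.0698,.122]))
```

```text
cam [ 0.40885438 -0.03463647  0.29510236] tcp [ 0.49073517 -0.04858364  0.09758676] px [320.71723498 229.84608745]
(280, 220) [ 0.4701843  -0.06953906  0.122     ]
(362, 219) [ 0.47806344 -0.02156607  0.122     ]
(361, 227) [ 0.48302352 -0.02284164  0.122     ]
(280, 227) [ 0.47455753 -0.07049216  0.122     ]
corner line 0.02 [ 0.46779921 -0.06972428  0.02      ]
corner line 0.02 [ 0.47679216 -0.01907258  0.02      ]
corner line 0.122 [ 0.44594417 -0.05671473  0.122     ]
corner line 0.122 [ 0.45160279 -0.02484322  0.122     ]
0 [320.71723498 229.84608745] [320.71047017 216.1103905 ]
0.01 [320.75731283 235.80496304] [320.75086411 221.50923502]
0.02 [320.80130064 242.34670684] [320.79526877 227.44542885]
0.03 [320.84979648 249.56073039] [320.84430984 234.00301972]
0.05 [320.96337881 266.46438238] [320.95952609 249.41586879]
[363.14304569 227.23713154] [281.2182197  227.18340989]
```

Both wrist and top measurements put the standing leg at x≈0.475, yet the fingers passed it without contact. So the real tips sit about 25–35 mm above the reported TCP and cleared the 0.122 top. I'll lift, back off, go lower and watch the force.

```bash
python3 -m handwheel '[[[0,0,0],[0,0,0.15],1],[[0,0,0],[0,0,0.15],1],[[0,0,0],[-0.15,0.027,0.15],1],[[0,0,0],[-0.245,0.047,0.15],1],[[0,0,0],[-0.245,0.047,0.15],1],[[0,0,0],[-0.245,0.047,0],1],[[0,0,0],[-0.245,0.047,-0.1],1],[[0,0,0],[-0.245,0.047,-0.165],1],[[0,0,0],[-0.245,0.047,-0.165],1],[[0,0,0],[-0.245,0.047,-0.165],1]]'
python3 -m handwheel '[[[0,0,0],[0.03,-0.005,0],1],[[0,0,0],[0.06,-0.01,0],1],[[0,0,0],[0.08,-0.014,0],1],[[0,0,0],[0.1,-0.017,0],1],[[0,0,0],[0.12,-0.021,0],1],[[0,0,0],[0.14,-0.024,0],1],[[0,0,0],[0.16,-0.028,0],1],[[0,0,0],[0.18,-0.031,0],1]]'
python3 - <<'E'
from h import *
w=shot('wrist','w4.png');c=shot('side','s4.png');print(get_state()['ft_force'])
a=cv2.resize(w['frame'][120:320,200:480],(420,300));b=cv2.resize(c['frame'][180:280,240:360],(360,300))
cv2.imwrite('pics/c4.png',np.hstack([a,cv2.convertScaleAbs(b,alpha=2)]))
E
```

```text
time: 6.0
position: [0.4423, -0.0391, 0.0652]
tcp_rot: [[-0.985, 0.174, 0.001], [0.174, 0.985, -0.0], [-0.001, 0.0, -1.0]]
ft_force: [0.5, -0.6, 0.2]
width: 0.0007
gripper_force: 0.0
time: 7.0
position: [0.4778, -0.0454, 0.0646]
tcp_rot: [[-0.985, 0.174, -0.0], [0.174, 0.985, -0.0], [0.0, -0.0, -1.0]]
ft_force: [-0.9, 0.6, -0.1]
width: 0.0004
gripper_force: 0.2
[ 0.32272659 -0.35307682 -0.12194979]
```

View pics/c4.png

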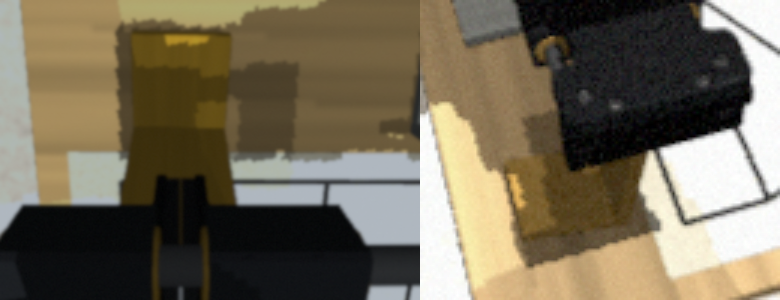

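Brass is now leaning: its foot corners have risen to (510,155) and (525,235), with shadow underneath. The corner stays put and the fingers are centred on the leg. I'll keep pushing slowly past 20°.

```bash
python3 -m handwheel '[[[0,0,0],[0.02,-0.0035,0],1],[[0,0,0],[0.04,-0.007,0],1],[[0,0,0],[0.06,-0.0105,0],1],[[0,0,0],[0.08,-0.014,0],1],[[0,0,0],[0.1,-0.0175,0],1],[[0,0,0],[0.12,-0.021,0],1],[[0,0,0],[0.14,-0.0245,0],1],[[0,0,0],[0.15,-0.026,0],1],[[0,0,0],[0.15,-0.026,0],1],[[0,0,0],[0.15,-0.026,0],1]]'
python3 - <<'E'
from h import *
c=shot('side','s5.png');w=shot('wrist','w5.png')
m=cv2.inRange(cv2.cvtColor(w['frame'],cv2.COLOR_BGR2HSV),(15,140,20),(35,255,255))
N,l,s,ce=cv2.connectedComponentsWithStats(m);print([list(map(int,s[i])) for i in range(1,N) if s[i,4]>100])
m=cv2.inRange(cv2.cvtColor(c['frame'],cv2.COLOR_BGR2HSV),(15,140,15),(35,255,255))[180:290,240:400]
N,l,s,ce=cv2.connectedComponentsWithStats(m);print([list(map(int,s[i]+[240,180,0,0,0])) for i in range(1,N) if s[i,4]>50])
# expected tipped brass in side view: foot top end & corner
e=np.array([.985,-.174,0]);co=np.array([.479,-.0449,.012])
for n,P in dict(corner=co,foottop=co+[0,0,.06],legend=co+e*.11).items():print(n,[proj(c,P+sg*.025*np.array([.174,.985,0])).round().tolist() for sg in(1,-1)],proj(w,P))
E
```

```text
time: 8.35
position: [0.5075, -0.0505, 0.0646]
tcp_rot: [[-0.985, 0.174, -0.0], [0.174, 0.985, -0.0], [0.0, -0.0, -1.0]]
ft_force: [0.3, 0.8, 0.1]
width: 0.0007
gripper_force: 0.0
[[281, 174, 76, 110, 4844], [301, 271, 7, 54, 261], [333, 271, 7, 54, 268], [515, 323, 27, 34, 557], [124, 335, 327, 22, 5560]]
[[300, 210, 71, 45, 1507]]
corner [[299.0, 230.0], [307.0, 254.0]] [321.21351509 172.2021967 ]
foottop [[297.0, 209.0], [306.0, 234.0]] [321.63353198 192.37955638]
legend [[358.0, 214.0], [369.0, 237.0]] [321.15706357 289.09445619]
```

It has dropped over. Its side-view box, (300–371, 210–255), matches the tipped prediction. Next I'll lift straight up, clear the view and check.

```bash
python3 -m handwheel '[[[0,0,0],[0,0,0.15],1],[[0,0,0],[0,0,0.4],1],[[0,0,0],[0,0,0.65],1],[[0,0,0],[0,0.3,0.65],1],[[0,0,0],[0,0.6,0.65],1],[[0,0,0],[0,0.9,0.65],1],[[0,0,0],[0,1,0.65],1],[[0,0,0],[0,1,0.65],1]]'
python3 -m handwheel '[[[0,0,0],[0,0.3,0],1],[[0,0,0],[0,0.6,0],1],[[0,0,0],[0,0.9,0],1],[[0,0,0],[0,1,0],1]]'
python3 -m handwheel '[[[0,0,0],[-0.2,0.3,0],1],[[0,0,0],[-0.3,0.6,0],1],[[0,0,0],[-0.4,0.9,0],1],[[0,0,0],[-0.4,1,0],1],[[0,0,0],[-0.4,1,0],1]]'
python3 - <<'E'
from h import *
t=shot('top','t6.png');c=shot('side','s6.png')
a=cv2.resize(t['frame'][190:290,190:410],None,fx=3.6,fy=3.6,interpolation=2)[:, :792];b=cv2.resize(c['frame'][70:290,220:440],(230,230))
b=np.hstack([b,cv2.resize(c['frame'][195:265,280:385],(345,230),interpolation=2),np.zeros((230,792-575,3),np.uint8)])
cv2.imwrite('pics/f.png',cv2.convertScaleAbs(np.vstack([a,b]),alpha=1.6))
E
```

```text
time: 9.45
position: [0.5073, 0.1505, 0.1944]
tcp_rot: [[-0.985, 0.172, -0.0], [0.172, 0.985, -0.001], [0.0, -0.001, -1.0]]
ft_force: [1.0, -1.2, -0.6]
width: 0.0001
gripper_force: 0.0
time: 9.95
position: [0.5073, 0.3514, 0.1941]
tcp_rot: [[-0.985, 0.172, -0.001], [0.172, 0.985, -0.0], [0.0, -0.0, -1.0]]
ft_force: [-0.2, -0.2, -1.0]
width: 0.0006
gripper_force: 0.0
time: 10.58
position: [0.4279, 0.5497, 0.1939]
tcp_rot: [[-0.985, 0.173, 0.0], [0.173, 0.985, -0.001], [-0.0, -0.001, -1.0]]
ft_force: [0.5, 0.2, -0.4]
width: 0.0006
gripper_force: 0.0
```

View pics/f.png

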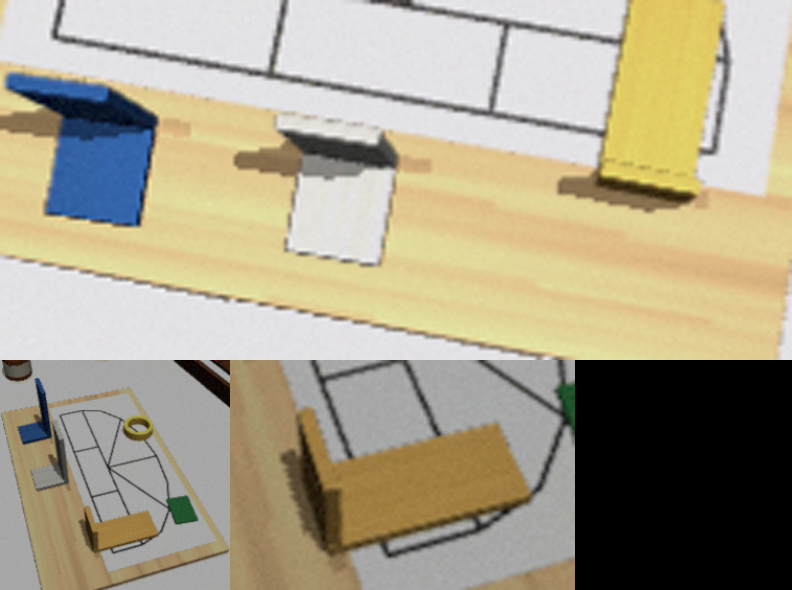

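Brass lies flat with its foot up at about (305,450–550) in the lower crop. Blue and aluminium are standing untouched. I'll do one numeric check of the corner and squareness.

Run:
```python
from h import *
t=cams.read_camera('top');c=cams.read_camera('side')
yaw=lambda a,b:np.degrees(np.arctan2(-(a-b)[0],(a-b)[1]))
m=cv2.inRange(cv2.cvtColor(t['frame'],cv2.COLOR_BGR2HSV),(18,120,90),(35,255,255));N,l,s,_=cv2.connectedComponentsWithStats(m[180:260,330:410])
i=1+np.argmax(s[1:,4]);b=cv2.boxPoints(cv2.minAreaRect(cv2.findContours((l==i).astype(np.uint8),0,2)[0][0]))+[330,180]
print(b.round(1).tolist());print(np.array([onz(t,u,.02)[:2] for u in b]).round(4).tolist())
F=[onz(t,(190+x/3.6,190+y/3.6),.072)[:2] for x,y in((600,178),(697,194))];print('foot top',F,'yaw',yaw(*F))
for f,u in(('before',(255+203/3.8,205+188/3.8)),('now',(310.4,252.8))):print(f,onz(c,u,.012))
```

```text
[[355.7, 239.0], [365.4, 185.7], [393.3, 190.8], [383.6, 244.1]]
[[0.4888, -0.0216], [0.5914, -0.0414], [0.5811, -0.0947], [0.479, -0.0739]]
foot top [array([ 0.48316258, -0.0212247 ]), array([ 0.47505616, -0.06882537])] yaw -9.664785222835997
before [ 0.47603868 -0.07112473  0.012     ]
now [ 0.48037354 -0.06983709  0.012     ]
```

```bash
python3 -c "
from workcell import ticket;print(ticket.hand_in())"
```

```text
the job is handed in; nothing more can be done
None
```

The brass angle lies flat on the drawing with its foot straight up, square to within about half a degree and its corner within a few millimetres of where it was; the aluminium and blue angles are still standing, and I handed the job in at about 11 s on the robot clock.

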